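Open the rotary cover of the specimen magazine and load two mounts

ROBOT

A 7-joint arm with a two-finger parallel gripper is mounted at the origin on the work surface. World frame = base frame: x ahead of the robot, y to its left, z up, the work surface at z = 0. Lengths are in m, angles in rad, forces in N, time in s.
With the tool pointing down it reaches from about 0.425 to 0.825 m from the base axis. Payload 3.6 kg.
Tool frame: the origin (TCP) lies at the very end of the fingers, on their centre line; the grasp point (between the pads) lies 19 mm behind it; z points along the fingers, y is the line along which they close (so a half turn about z gives the same grasp; the last joint's range is limited). The gripper opens to 93 mm and grips with 3 to 60 N. Pads are 15 mm wide; open, the fingers measure 128 mm over their backs; the gripper's body (75 mm by 188 mm) begins 65 mm behind the grasp point.
Start: joints at [-1.302, 0.615, -0.013, 1.423, 0.008, 1.103, -0.04], TCP at [0.189, 0.622, 0.219] pointing down, gripper open.
Joint ranges: [-3.12, 3.12], [-0.3, 2.06], [-1.34, 1.32], [0.26, 2.42], [-1.36, 4.5], [0.01, 1.98], [-2.84, 2.84]. Speed limits (rad/s): [2.79, 2.79, 3.14, 3.14, 3.14, 3.14, 3.14].

INTERFACE

Orientations are given as a unit quaternion [x, y, z, w].
In Python, from rig import sense, grab_frame, job_done gives the robot as it stands. The module is installed in compiled form; this text tells all that it offers.
- The arm moves only by the tool send_rows, never from a script. Its arguments are lists of equal length, an entry for each row: "dp": the shift along the tool's x, y, z in cm, a list of three; "turn": the turn, a rotation vector about the tool's x, y, z in degrees, a list of three. A call has exactly 5 rows; each row is the pose to reach, as a shift and turn from the pose commanded when the call began, along the tool's axes at that moment; what a row does not reach only later rows make up. A row lasts 1/10 s, in which the tool goes at most 50 mm and 8.59 degrees, less where a joint would pass 70% of its speed; a pose out of reach is approached as far as the arm can. A call with a gripper value outside its range is refused whole. "gripper" is the finger opening in cm, from 0 to 9.3, set as the call begins (left out, the last holds). The fingers move at their own pace and stop on an object; "force" is the grip in N (left out, the last holds). Time passes only in rows, so rows that repeat a pose let the fingers close, or fill a call up. It gives the time, the measured TCP pose, the force, the opening and the grip force at its end, in the units of the state.
- sense(): the state, without advancing time (a new reading comes with each control period).
- grab_frame(name): name is "scene" or "top"; returns a dict with "pixels" (480x640x3 uint8, blue, green, red), "vertical_fov" (degrees; the focal length in pixels is half the picture's height over the tangent of half this angle, whatever the lens; pixels are square), "cx", "cy" (the principal point, pixels), "origin" and "attitude" of the camera in the world. Camera axes: x right, y up, looking along -z (the intrinsics and any distortion apply to the point x, -y, -z); pixel columns grow to the right and rows downward; lengths in m; the calibration is good to about 2 mm. A picture is of the moment at which its call begins. There is no depth.
- job_done(): hands the job in; it is judged then, once.
The state is a dict: "clock": time; "joint_pos": joint angles; "qvel": joint speeds; "tau": joint torques, N m; "tool_pos": TCP position; "tool_rot": TCP orientation; "force": force on the tool from outside, world axes, zero at the start; "moment": the same for the moment, N m; "width": opening from 0.0 (shut) to 1.0 (fully open); "finger_force": force on a finger pad.
Only numpy, scipy, OpenCV 4.12 (cv2) and the standard library are available. Lean on these libraries where they do the work, as an engineer would, in place of code of your own. Each camera call takes 0.05 s, during which the arm holds its last target. There are 200 camera calls.

TASK

Turn the dark cover of the white specimen magazine by its white rim lugs until the notch in its edge squarely faces the yellow mark, so that the tube beneath is uncovered. Then load the tube: first the red specimen mount, then the black one on top of it, both with the polished metal face up and resting all the way down. Leave the cover open at the mark, and leave the green mount and everything else where they are.

Things in the scene. Friction and masses are not known exactly. Their poses are not given: they have to be found in the camera images.
- magazine: white block fixed to the bench, 170 x 170 mm, 60 mm high, carrying the cover; origin at the centre of its underside, under the cover's axis. The tube and the yellow mark lie on its -x axis. Its heading varies by about a radian either way
- tube_mouth (a point): centre of the mouth of the block's only tube, level with the block's top (60 mm above the bench), 50 mm from the cover's axis. The tube is a vertical round hole 34 mm in diameter, 54 mm deep, with a 2 mm chamfer; two mounts end to end fill it to 4 mm below the mouth. Until the cover is turned, its plate hides the mouth
- mark (a point): top of the yellow mark, a bar 10 mm wide at the block's edge, 67 mm above the bench, on the line from the cover's axis through the tube mouth, 79 to 109 mm from the axis (this point: 94 mm)
- cover_axis (a point): centre of the cover's top face, 65 mm above the bench; the cover turns about the vertical through it. A dark round plate, 152 mm in diameter, 5 mm thick, on the block, with a low hub (radius 12 mm, 3 mm high). Turns freely either way by more than any turn needed, with friction (about 2 N at a lug), and stays where it is left
- notch (a point): point in the cover's notch, at the cover's top face, 50 mm from the axis; directly over the tube mouth when the notch faces the mark. The notch is a straight-sided slot 46 mm wide, cut from the rim inwards to 27 mm from the axis
- lug (a point): centre of the top of the white lug opposite the notch, 66 mm from the axis, 83 mm above the bench. Three such upright lugs, to push against, stand on the cover's rim, at 100, 180 and 260 degrees round from the notch: each 8 mm thick round the rim, 20 mm long radially (56 to 76 mm from the axis), 18 mm high
- cover (a joint): angle of the cover, rad, counter-clockwise from above positive; 0 (or any whole turn) when the notch faces the mark
- mount_red: specimen mount: red resin cylinder 30 mm in diameter and 25 mm high, about 30 g, standing on the blue mat with a small flush rectangle of polished steel on its top face; origin at the centre of its underside, z axis up through the polished face
- mount_black: specimen mount: black resin cylinder 30 mm in diameter and 25 mm high, about 30 g, standing on the blue mat with a small flush rectangle of polished steel on its top face; origin at the centre of its underside, z axis up through the polished face
- mount_green: bystander, to be left alone: specimen mount: green resin cylinder 30 mm in diameter and 25 mm high, about 30 g, standing on the blue mat with a small flush rectangle of polished steel on its top face; origin at the centre of its underside, z axis up through the polished face
- lens: bystander, to be left alone: steel objective lens, 32 mm in diameter, 42 mm high, standing; origin at the centre of its underside
- jar: bystander, to be left alone: small jar with a blue cap, 56 mm in diameter, 70 mm high; origin at the centre of its underside
- dish: bystander, to be left alone: shallow glass dish, 84 mm in diameter, 16 mm high; origin at the centre of its underside
- brush: bystander, to be left alone: wooden-handled brush lying on the bench beyond the mat
- eyepiece: bystander, to be left alone: black eyepiece, a standing cylinder 34 mm in diameter, 45 mm high; origin at the centre of its underside

How it is judged:
On the way, in this order (a step that is already met when the one before it is completed fails the run):
1. the notch faces the mark and the tube is uncovered, the cover at rest (horizontal distance between notch and tube_mouth below 0.0055 m and velocity of joint cover between -0.05 and 0.05 rad/s), for 0.3 s.
2. the red mount lies at the bottom of the tube, face up, let go (all of step 1 and horizontal distance between mount_red and tube_mouth below 0.006 m and z of mount_red in the frame of tube_mouth between -0.058 and -0.05 m and angle between mount_red's own z axis and vertical below 0.15 rad and linear speed of mount_red below 0.02 m/s and contact force between the fingers and mount_red below 0.1 N), for 0.2 s.
At the end, for the whole second after the job is handed in: Cover at rest, notch point within 5.5 mm of the tube's centre line (about 6 degrees); red mount at the bottom of the tube, black on top of it, each within 6 mm of the centre line and 4 mm of its resting height, polished face up within 0.15 rad, released and at rest (all of step 2 and horizontal distance between mount_black and tube_mouth below 0.006 m and z of mount_black in the frame of tube_mouth between -0.033 and -0.025 m and angle between mount_black's own z axis and vertical below 0.15 rad and linear speed of mount_black below 0.02 m/s and contact force between the fingers and mount_black below 0.1 N); the robot touches nothing.
It fails at once if the green mount is moved more than 15 mm (distance of mount_green from where it was at the start of the episode above 0.015 m).
It fails at once if a bystander (lens, jar, dish, brush, eyepiece) is moved more than 25 mm (distance of any of lens, jar, dish, brush, eyepiece from where it was at the start of the episode above 0.025 m).
It also fails if it takes over 72 s, if anything falls off the work surface, if the arm or the gripper's body presses on something with over 40 N, if the wrist force passes 120 N, or if a joint passes its speed limit or range.

## Working session

There is one attempt and no reset: what is moved stays moved. The work goes in short steps, Python scripts to look and compute and a tool call to move; the robot and the scene stay as the last step left them, time stands still between calls to the robot, and variables do not carry over. Pictures are saved under pics/ and viewed, at most 13 in all, crops included, and the job is handed in when it is done.

Besides the shell and the picture viewer there is one more tool, called after ">>>" as name(argument=value, ...) on one line, values as JSON. send_rows: Moves the arm, as the interface text tells. Its arguments: {"type":"object","properties":{"dp":{"type":"array"},"turn":{"type":"array"},"gripper":{"type":"number"},"force":{"type":"number"}},"required":["dp","turn"]}

```bash
mkdir -p pics
python3 - <<'E'
from rig import sense, grab_frame
import cv2,json
s=sense(); print({k:s[k] for k in('clock','tool_pos','tool_rot','width','force')})
for n in('scene','top'):
    f=grab_frame(n); cv2.imwrite(f'pics/{n}0.png',f['pixels'])
    print(n,{k:v for k,v in f.items() if k!='pixels'})
E
```

```text
{'clock': 0.0, 'tool_pos': array([0.18922713, 0.62101737, 0.21749078]), 'tool_rot': array([ 1.47315676e-01,  9.89088696e-01, -1.26978504e-03, -1.76031009e-04]), 'width': 0.9989062610716907, 'force': array([-0.03351995, -0.71271243, -0.47236317])}
scene {'vertical_fov': 50.9342855518706, 'cx': 317.44201813232024, 'cy': 248.11809942814006, 'origin': array([ 1.27629699, -0.63693516,  0.73295543]), 'attitude': array([0.43988356, 0.18954845, 0.33927618, 0.80960824])}
top {'vertical_fov': 49.28455394246534, 'cx': 321.60962190283163, 'cy': 242.13134171283346, 'origin': array([0.31145026, 0.03351333, 1.44532084]), 'attitude': array([-0.06811662,  0.05863193,  0.71136578, -0.69705176])}
```

View pics/top0.png

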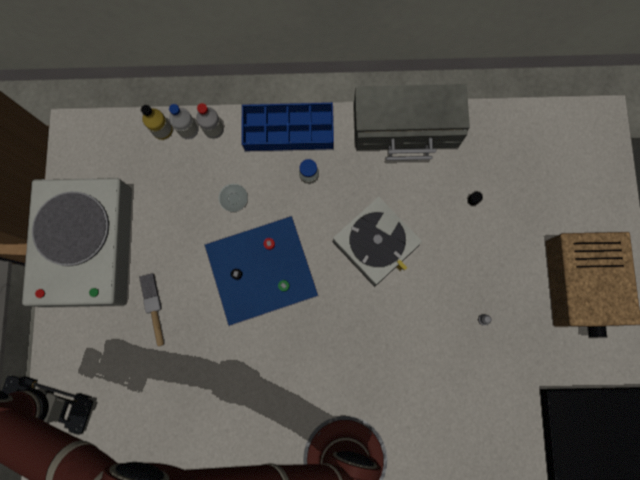

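View pics/scene0.png

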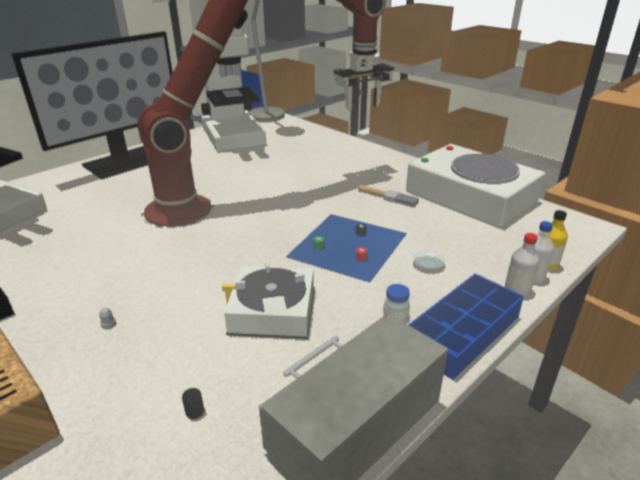

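```bash
cat > h.py <<'E'
import numpy as np, cv2
from rig import sense, grab_frame
from scipy.spatial.transform import Rotation as R
def foc(f): return f['pixels'].shape[0]/2/np.tan(np.radians(f['vertical_fov'])/2)
def ray(f,u,v,z):
    d=R.from_quat(f['attitude']).apply([(u-f['cx'])/foc(f),-(v-f['cy'])/foc(f),-1]); o=f['origin']
    return (o+d*(z-o[2])/d[2])[:2]
def proj(f,p):
    c=R.from_quat(f['attitude']).inv().apply(np.asarray(p)-f['origin']); k=foc(f)/-c[2]
    return np.array([f['cx']+c[0]*k,f['cy']-c[1]*k])
def blobs(m,amin=10):
    n,_,st,c=cv2.connectedComponentsWithStats(m.astype(np.uint8))
    return [(st[i,4],c[i].round(1)) for i in range(1,n) if st[i,4]>=amin]
def masks(f):
    h,s,v=[x.astype(int) for x in cv2.split(cv2.cvtColor(f['pixels'],cv2.COLOR_BGR2HSV))]
    return dict(red=((h<8)|(h>172))&(s>130)&(v>70),green=(h>40)&(h<85)&(s>80)&(v>50),
      yellow=(h>18)&(h<35)&(s>150)&(v>80),black=(v<50))
E
python3 - <<'E'
from h import *
for n,(x0,y0,x1,y1) in dict(top=(200,180,440,330),scene=(200,210,420,345)).items():
    f=grab_frame(n); M=masks(f)
    for k,m in M.items():
        w=np.zeros_like(m); w[y0:y1,x0:x1]=m[y0:y1,x0:x1]
        z=.067 if k=='yellow' else .0125
        for a,c in blobs(w,8): print(n,k,a,c,ray(f,*c,z).round(4))
t=grab_frame('top')['pixels'];s=grab_frame('scene')['pixels']
a=cv2.resize(t[190:295,325:430],(400,400),interpolation=cv2.INTER_CUBIC)
b=cv2.resize(s[250:350,215:325],(400,364),interpolation=cv2.INTER_CUBIC)
b=cv2.copyMakeBorder(b,0,36,0,0,cv2.BORDER_CONSTANT)
cv2.imwrite('pics/mag0.png',np.hstack([a,b]))
E
```

```text
top red 67 [268.7 243.5] [0.571  0.1978]
top green 76 [283.2 285.2] [0.4538 0.1581]
top yellow 27 [401.4 265. ] [ 0.4955 -0.1606]
top black 1733 [375.9 241.5] [ 0.5701 -0.1006]
top black 35 [345.3 254.1] [ 0.5365 -0.0147]
top black 82 [236.7 273.9] [0.4876 0.2864]
top black 17 [365.2 275.5] [ 0.4758 -0.0677]
scene red 38 [361.3 251.4] [0.5627 0.21  ]
scene green 74 [318.3 241.4] [0.4479 0.1651]
scene yellow 23 [228.3 285.5] [ 0.5014 -0.1629]
```

View pics/mag0.png

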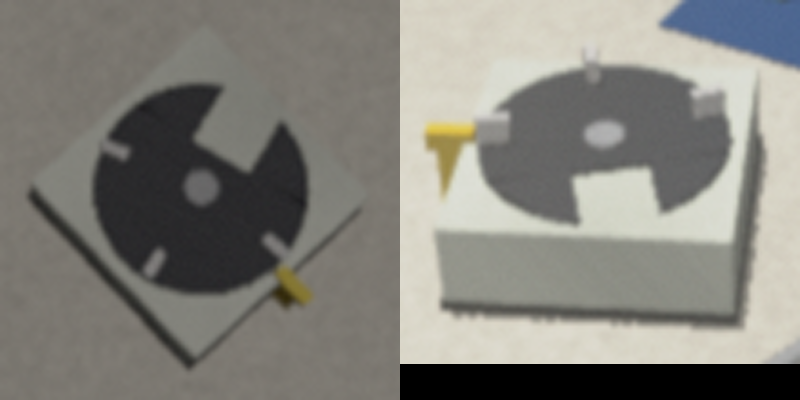

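```bash
cat >> h.py <<'E'
from scipy.optimize import least_squares
def bil(g,u,v): return cv2.remap(g,np.float32([[u]]),np.float32([[v]]),cv2.INTER_LINEAR)[0,0]
def cover(f,c0=(.565,-.1)):
    """axis by circle fit of rim crossings at z=.065, gray profile round it"""
    g=cv2.cvtColor(f['pixels'],cv2.COLOR_BGR2GRAY).astype(np.float32)
    def val(p,z): return bil(g,*proj(f,[*p,z]))
    c=np.array(c0)
    for _ in range(3):
        P=[]
        for a in np.radians(np.arange(0,360,3)):
            rr=np.arange(.066,.090,.0005); d=np.array([np.cos(a),np.sin(a)])
            pr=np.array([val(c+d*r,.065) for r in rr]); 
            if pr[0]<60 and pr.max()>75:
                i=np.argmax(pr>(pr[0]+pr[-8:].mean())/2); P.append(c+d*rr[i])
        P=np.array(P)
        s=least_squares(lambda q:np.hypot(*(P-q[:2]).T)-q[2],[*c,.076],loss='soft_l1',f_scale=.001)
        c=s.x[:2]
    A=np.arange(-180,180,1.)
    prof=np.array([[val(c+r*np.array([np.cos(np.radians(a)),np.sin(np.radians(a))]),.065) for a in A] for r in (.045,.05,.055,.06)])
    return c,s.x[2],len(P),A,prof
def runs(A,m):
    out=[];st=None
    for a,x in zip(np.r_[A,A[-1]+1],np.r_[m,False]):
        if x and st is None: st=a
        if not x and st is not None: out.append((st,a-1)); st=None
    return out
E
python3 - <<'E'
from h import *
f=grab_frame('top'); c,r,n,A,prof=cover(f); print(c,r,n)
for p in prof: print(runs(A,p>70),np.percentile(p,[5,50,95]))
M=masks(f); w=np.zeros_like(M['yellow']); w[250:280,390:415]=1
for a,u in blobs(M['yellow']&w,5):
    p=ray(f,*u,.067); d=p-c; print('mark',u,p,np.hypot(*d),np.degrees(np.arctan2(*d[::-1])))
# block corners z=.06
g=cv2.cvtColor(f['pixels'],cv2.COLOR_BGR2GRAY)
for u,v in [(325+207*105/400,190+28*105/400),(325+368*105/400,190+197*105/400),(325+188*105/400,190+365*105/400),(325+33*105/400,190+188*105/400)]:
    p=ray(f,u,v,.06); d=p-c; print('corner',p,np.hypot(*d),np.degrees(np.arctan2(*d[::-1])))
# lugs z=.083: bright dots
for u,v in [(115,150),(153,263),(275,247)]:
    p=ray(f,325+u*105/400,190+v*105/400,.08); d=p-c; print('lug',p,np.hypot(*d),np.degrees(np.arctan2(*d[::-1])))
s=sense(); print(s['tool_pos'],R.from_quat(s['tool_rot']).as_matrix().round(3))
E
```

```text
[ 0.56766977 -0.09970845] 0.07548561029180542 94
[(np.float64(-66.0), np.float64(-1.0))] [ 40.31074219  41.74414062 124.        ]
[(np.float64(-62.0), np.float64(-4.0))] [ 40.36347656  41.8203125  123.17265625]
[(np.float64(-130.0), np.float64(-129.0)), (np.float64(-59.0), np.float64(-7.0)), (np.float64(143.0), np.float64(151.0))] [ 39.91933594  42.         122.62866211]
[(np.float64(-134.0), np.float64(-125.0)), (np.float64(-56.0), np.float64(-10.0)), (np.float64(59.0), np.float64(69.0)), (np.float64(142.0), np.float64(151.0))] [ 40.11337891  42.13085938 122.378125  ]
mark [401.5 265. ] [ 0.49554345 -0.16087002] 0.09456713242118853 -139.70276948593005
corner [ 0.68376234 -0.11011031] 0.11655764335567388 -5.120013835451766
corner [ 0.55831797 -0.21857803] 0.11923687621187293 -94.49834935762044
corner [ 0.44247648 -0.08759912] 0.12577755671950255 174.4752499065736
corner [0.56990866 0.01716957] 0.11689946024882106 88.90258796607095
lug [ 0.59193019 -0.04048162] 0.06400300549798393 67.72507054529959
lug [ 0.51163727 -0.06429907] 0.0662832142236282 147.70942456097333
lug [ 0.52102619 -0.14894652] 0.06782338388961413 -133.44999516721242
[0.18936947 0.62160549 0.21835257] [[-0.957  0.291 -0.   ]
 [ 0.291  0.957 -0.001]
 [ 0.    -0.001 -1.   ]]
```

```bash
cat >> h.py <<'E'
def pose(x,y,z,yaw):  # yaw: azimuth (deg) of the tool's y, tool straight down
    a=np.radians(yaw); ty=np.array([np.cos(a),np.sin(a),0]); tz=np.array([0,0,-1.])
    return np.array([x,y,z]),R.from_matrix(np.c_[np.cross(ty,tz),ty,tz])
def now():
    s=sense(); return s['tool_pos'],R.from_quat(s['tool_rot'])
def rel(a,b):
    print('dp',(a[1].inv().apply(b[0]-a[0])*100).round(2).tolist(),'turn',np.degrees((a[1].inv()*b[1]).as_rotvec()).round(1).tolist())
def chain(calls,start=None):
    """calls: list of lists of poses; each list = rows of one call"""
    a=start or now()
    for c in calls:
        print('call')
        for b in c: rel(a,b)
        a=c[-1]
def state():
    s=sense(); m=R.from_quat(s['tool_rot']).as_matrix()
    print('t',round(s['clock'],2),'pos',s['tool_pos'].round(4),'yaw',np.degrees(np.arctan2(m[1,1],m[0,1])).round(1),'zax',m[:,2].round(3),'w',round(s['width']*9.3,2),'ff',np.round(s['finger_force'],1),'F',s['force'].round(1))
E
python3 - <<'E'
from h import *
chain([[pose(.30,.43,.22,70)],[pose(.42,.25,.22,65)],[pose(.48,.07,.20,60)],[pose(.5123,-.0638,.13,57)]])
E
```

```text
call
dp [-16.17, -15.11, -0.16] turn [-0.0, -0.0, 3.1]
call
dp [-17.43, -12.81, 0.0] turn [0.0, 0.0, 5.0]
call
dp [-13.04, -13.78, 2.0] turn [0.0, 0.0, 5.0]
call
dp [-9.49, -9.97, 7.0] turn [0.0, 0.0, 3.0]
```

>>> send_rows(dp=[[-3.2,-3.0,0],[-6.5,-6.0,0],[-9.7,-9.1,0],[-13,-12.1,0],[-16.2,-15.1,-0.2]], turn=[[0,0,0.6],[0,0,1.2],[0,0,1.9],[0,0,2.5],[0,0,3.1]], gripper=3.0, force=8)

```text
clock: 0.85
tool_pos: [0.3012, 0.4283, 0.2207]
tool_rot: [0.174, 0.985, -0.0, 0.0]
force: [0.6, -0.3, -0.1]
width: 0.623
finger_force: 0.0
```

>>> send_rows(dp=[[-3.5,-2.6,0],[-7,-5.1,0],[-10.5,-7.7,0],[-14,-10.2,0],[-17.4,-12.8,0]], turn=[[0,0,1],[0,0,2],[0,0,3],[0,0,4],[0,0,5]])

```text
clock: 1.35
tool_pos: [0.421, 0.2488, 0.221]
tool_rot: [0.217, 0.976, 0.0, 0.0]
force: [0.1, -0.1, 0.4]
width: 0.327
finger_force: 0.0
```

>>> send_rows(dp=[[-2.6,-2.8,0.4],[-5.2,-5.5,0.8],[-7.8,-8.3,1.2],[-10.4,-11,1.6],[-13,-13.8,2]], turn=[[0,0,1],[0,0,2],[0,0,3],[0,0,4],[0,0,5]])

```text
clock: 1.85
tool_pos: [0.4799, 0.0689, 0.2008]
tool_rot: [0.259, 0.966, 0.0, 0.0]
force: [0.7, 0.1, 0.4]
width: 0.325
finger_force: 0.0
```

>>> send_rows(dp=[[-2.4,-2.5,1.5],[-4.8,-5,3],[-7.2,-7.5,4.5],[-9.5,-10,6],[-9.5,-10,7]], turn=[[0,0,1],[0,0,2],[0,0,3],[0,0,3],[0,0,3]])

```text
clock: 2.35
tool_pos: [0.5119, -0.0704, 0.13]
tool_rot: [0.289, 0.957, -0.002, 0.001]
force: [-0.6, 0.1, -0.1]
width: 0.32
finger_force: 0.0
```

Run:
```python
from h import *
state(); print(sense()['joint_pos'].round(2))
f=grab_frame('scene'); cv2.imwrite('pics/s1.png',cv2.resize(f['pixels'][150:350,180:400],(770,700))[:600])
chain([[pose(.5123,-.0638,.073,57)]])
```

```text
t 2.35 pos [ 0.5119 -0.0704  0.13  ] yaw 56.4 zax [ 0.001 -0.004 -1.   ] w 2.98 ff 0.0 F [-0.6  0.1 -0.1]
[-0.01  0.53  0.15  1.92 -0.11  0.7   1.19]
call
dp [0.0, 0.37, 5.56] turn [-0.2, -0.1, -0.4]
```

View pics/s1.png

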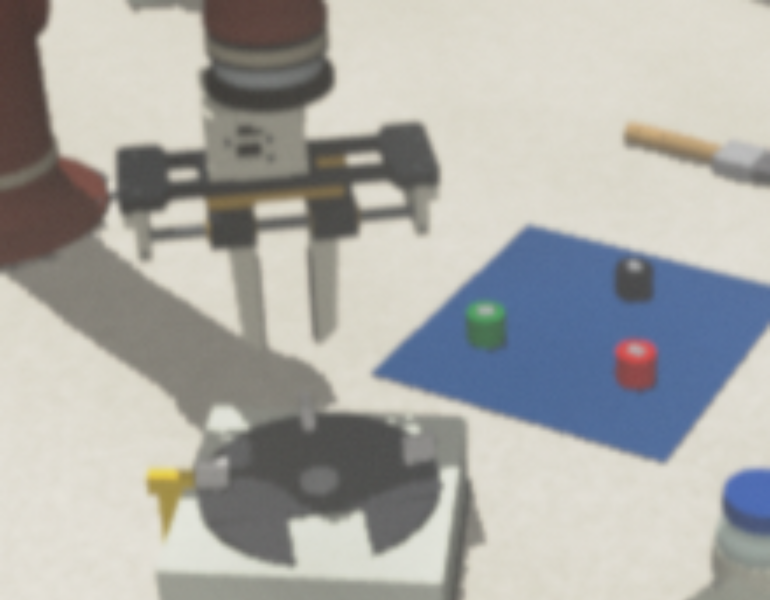

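>>> send_rows(dp=[[0,0,0],[0,0,1.5],[0,0,3.5],[0,0,5],[0,0,5.6]], turn=[[0,0,0],[0,0,0],[0,0,0],[0,0,0],[0,0,0]])

```text
clock: 2.9
tool_pos: [0.5112, -0.0618, 0.0742]
tool_rot: [0.283, 0.959, 0.0, -0.001]
force: [-0.4, 0.5, 0.5]
width: 0.321
finger_force: 0.0
```

>>> send_rows(dp=[[0,0,0],[0,0,0],[0,0,0],[0,0,0],[0,0,0]], turn=[[0,0,0],[0,0,0],[0,0,0],[0,0,0],[0,0,0]], gripper=0.5, force=6)

```text
clock: 3.4
tool_pos: [0.5123, -0.0636, 0.0755]
tool_rot: [0.284, 0.959, 0.0, 0.001]
force: [0.6, 0.5, 4.0]
width: 0.085
finger_force: 6.0
```

Run:
```python
from h import *
state()
a=now(); c=np.array([.5677,-.0997])
d=a[0][:2]-c; r=np.hypot(*d); az=np.degrees(np.arctan2(*d[::-1])); print('r,az',r,az)
az0,yaw0=147,57
P=lambda k:pose(c[0]+.066*np.cos(np.radians(az0-k)),c[1]+.066*np.sin(np.radians(az0-k)),.074,yaw0-k)
chain([[P(7*(i+1)) for i in range(5)]],P(0))
```

```text
t 3.4 pos [ 0.5123 -0.0636  0.0755] yaw 57.0 zax [ 0.002  0.    -1.   ] w 0.79 ff 6.0 F [0.6 0.5 4. ]
r,az 0.06610583562297617 146.92801371779393
call
dp [-0.05, 0.8, 0.0] turn [0.0, 0.0, 7.0]
dp [-0.2, 1.6, 0.0] turn [0.0, 0.0, 14.0]
dp [-0.44, 2.37, 0.0] turn [0.0, 0.0, 21.0]
dp [-0.77, 3.1, 0.0] turn [0.0, 0.0, 28.0]
dp [-1.19, 3.79, 0.0] turn [0.0, 0.0, 35.0]
```

>>> send_rows(dp=[[-0.05,0.8,0],[-0.2,1.6,0],[-0.44,2.37,0],[-0.77,3.1,0],[-1.19,3.79,0]], turn=[[0,0,7],[0,0,14],[0,0,21],[0,0,28],[0,0,35]])

```text
clock: 3.9
tool_pos: [0.5419, -0.0379, 0.0755]
tool_rot: [0.561, 0.828, 0.0, -0.001]
force: [-2.3, 0.9, 5.2]
width: 0.087
finger_force: 6.1
```

>>> send_rows(dp=[[-0.05,0.8,0],[-0.2,1.6,0],[-0.44,2.37,0],[-0.77,3.1,0],[-1.19,3.79,0]], turn=[[0,0,7],[0,0,14],[0,0,21],[0,0,28],[0,0,35]])

```text
clock: 4.4
tool_pos: [0.5824, -0.0326, 0.0755]
tool_rot: [0.784, 0.621, 0.001, -0.002]
force: [-0.5, 3.4, 5.1]
width: 0.09
finger_force: 6.1
```

Run:
```python
from h import *
state()
a=now(); c=np.array([.5677,-.0997])
d=a[0][:2]-c; r=np.hypot(*d); az=np.degrees(np.arctan2(*d[::-1])); print('r,az',r,az)
f=grab_frame('top'); cv2.imwrite('pics/t2.png',cv2.resize(f['pixels'][180:300,310:440],(650,600)))
```

```text
t 4.4 pos [ 0.5824 -0.0326  0.0755] yaw -13.2 zax [ 0.     0.004 -1.   ] w 0.84 ff 6.1 F [-0.5  3.4  5.1]
r,az 0.0686668060159214 77.59886309595605
```

View pics/t2.png

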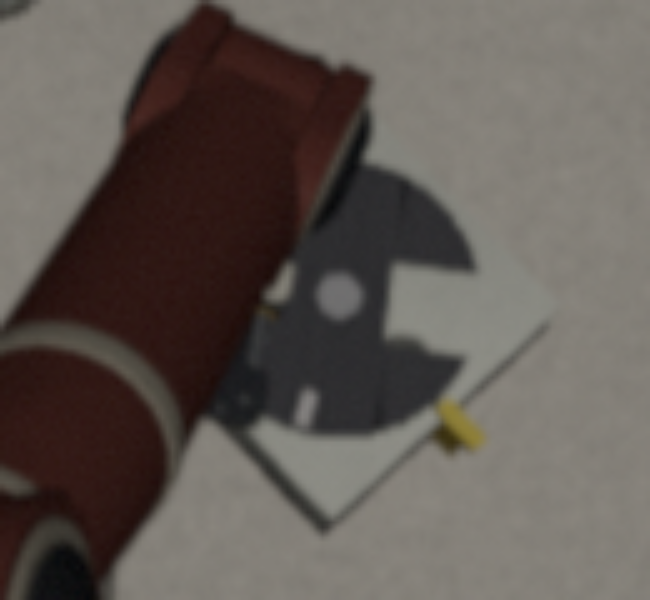

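>>> send_rows(dp=[[-0.05,0.8,0],[-0.2,1.6,0],[-0.44,2.37,0],[-0.77,3.1,0],[-1.19,3.79,0]], turn=[[0,0,7],[0,0,14],[0,0,21],[0,0,28],[0,0,35]])

```text
clock: 4.95
tool_pos: [0.619, -0.0515, 0.0755]
tool_rot: [0.934, 0.357, 0.003, -0.002]
force: [3.5, 4.0, 2.6]
width: 0.089
finger_force: 6.1
```

>>> send_rows(dp=[[0,0.08,0],[0,0.17,0],[0,0.17,0],[0,0.17,0],[0,0.17,0]], turn=[[0,0,0.7],[0,0,1.5],[0,0,1.5],[0,0,1.5],[0,0,1.5]])

```text
clock: 5.45
tool_pos: [0.6208, -0.0533, 0.0755]
tool_rot: [0.938, 0.347, 0.004, -0.001]
force: [4.0, 5.1, 1.7]
width: 0.091
finger_force: 6.1
```

Run:
```python
from h import *
state()
f=grab_frame('top'); cv2.imwrite('pics/t3.png',cv2.resize(f['pixels'][180:300,310:440],(650,600),interpolation=cv2.INTER_CUBIC))
```

```text
t 5.45 pos [ 0.6208 -0.0533  0.0755] yaw -49.3 zax [ 0.007  0.004 -1.   ] w 0.85 ff 6.1 F [4.  5.1 1.7]
```

View pics/t3.png

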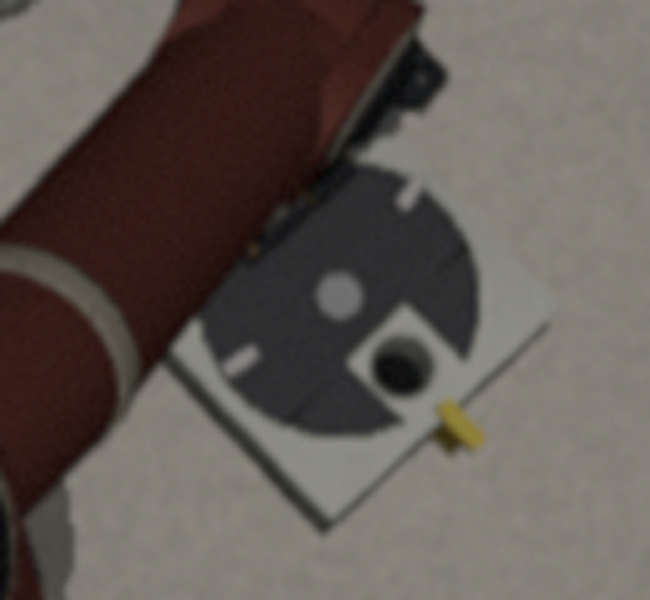

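Run:
```python
from h import *
f=grab_frame('top'); g=cv2.cvtColor(f['pixels'],cv2.COLOR_BGR2GRAY).astype(np.float32)
c=np.array([.5677,-.0997])
A=np.arange(-190,-90,.5)
for r in(.030,.034,.040,.050,.055,.060,.066,.070):
    p=np.array([bil(g,*proj(f,[c[0]+r*np.cos(np.radians(a)),c[1]+r*np.sin(np.radians(a)),.065])) for a in A])
    q=A[p>80]; print(r,q.min(),q.max(),'mid',(q.min()+q.max())/2)
# hole: dark in annulus region around nominal tube mouth
for th in (60,80):
    t=c+.05*np.array([np.cos(np.radians(-139.5)),np.sin(np.radians(-139.5))])
    u0=proj(f,[*t,.06]).round().astype(int); S=12; k=16
    im=cv2.resize(g[u0[1]-S:u0[1]+S+1,u0[0]-S:u0[0]+S+1],None,fx=k,fy=k,interpolation=cv2.INTER_CUBIC)
    m=(im<th).astype(np.uint8); n,l,st,ce=cv2.connectedComponentsWithStats(m)
    i=l[im.shape[0]//2,im.shape[1]//2]; cu=(ce[i]+.5)/k-.5+u0-S
    p=ray(f,*cu,.06); d=p-c; print('hole',th,cu,p,'eqdiam mm',2*np.sqrt(st[i,4]/np.pi)/k*1.38/foc(f)*1000,'r',np.hypot(*d),np.degrees(np.arctan2(*d[::-1])))
```

```text
0.03 -166.0 -107.0 mid -136.5
0.034 -174.0 -98.0 mid -136.0
0.04 -174.0 -100.5 mid -137.25
0.05 -165.5 -108.0 mid -136.75
0.055 -162.0 -111.5 mid -136.75
0.06 -160.0 -114.0 mid -137.0
0.066 -158.5 -115.5 mid -137.0
0.07 -157.0 -117.0 mid -137.0
hole 60 [389.76591349 253.44637233] [ 0.52828213 -0.1319774 ] eqdiam mm 27.482469329972528 r 0.05094701860731433 -140.68760534350852
hole 80 [389.87299    253.08746243] [ 0.52924758 -0.13230429] eqdiam mm 31.0061823775754 r 0.05041456587003715 -139.7049762523263
```

>>> send_rows(dp=[[0,0.1,0],[0,0.2,0],[-0.01,0.31,0],[-0.01,0.31,0],[-0.01,0.31,0]], turn=[[0,0,0.9],[0,0,1.8],[0,0,2.7],[0,0,2.7],[0,0,2.7]])

```text
clock: 6.05
tool_pos: [0.6228, -0.0555, 0.0756]
tool_rot: [0.946, 0.325, 0.004, -0.001]
force: [4.6, 4.7, 1.1]
width: 0.092
finger_force: 6.1
```

>>> send_rows(dp=[[0,0,0],[0,0,0],[0,0,0],[0,0,0],[0,0,0]], turn=[[0,0,0],[0,0,0],[0,0,0],[0,0,0],[0,0,0]], gripper=3.0)

```text
clock: 6.55
tool_pos: [0.6187, -0.0598, 0.0745]
tool_rot: [0.946, 0.323, -0.0, 0.0]
force: [-0.3, 0.5, 0.1]
width: 0.32
finger_force: 0.0
```

>>> send_rows(dp=[[0,0,-1],[0,0,-4],[0,0,-8],[0,0,-11],[0,0,-12]], turn=[[0,0,0],[0,0,0],[0,0,0],[0,0,0],[0,0,0]])

```text
clock: 7.05
tool_pos: [0.6208, -0.0607, 0.1991]
tool_rot: [0.946, 0.323, 0.003, 0.002]
force: [0.5, 0.0, 0.9]
width: 0.323
finger_force: 0.0
```

Run:
```python
from h import *
state()
f=grab_frame('top'); g=cv2.cvtColor(f['pixels'],cv2.COLOR_BGR2GRAY).astype(np.float32)
c=np.array([.5677,-.0997])
A=np.arange(-190,-90,.5)
for r in(.030,.050,.060,.070):
    p=np.array([bil(g,*proj(f,[c[0]+r*np.cos(np.radians(a)),c[1]+r*np.sin(np.radians(a)),.065])) for a in A])
    q=A[p>80]; print(r,q.min(),q.max(),'mid',(q.min()+q.max())/2)
# mounts: not-blue-mat pixels near seeds, silhouettes
for n,seeds in dict(top=dict(red=(268.7,243.5),green=(283.2,285.2),black=(236.7,273.9)),scene=dict(red=(361,253),green=(319,242),black=(361,229))).items():
    f=grab_frame(n); k=8;S=14
    for name,(u,v) in seeds.items():
        u,v=int(round(u)),int(round(v)); im=cv2.resize(f['pixels'][v-S:v+S+1,u-S:u+S+1],None,fx=k,fy=k,interpolation=cv2.INTER_CUBIC)
        h,s,_=cv2.split(cv2.cvtColor(im,cv2.COLOR_BGR2HSV)); lab=im.astype(int)
        bg=np.median(lab.reshape(-1,3),0); m=(np.abs(lab-bg).sum(2)>60).astype(np.uint8)
        cs,_=cv2.findContours(m,cv2.RETR_EXTERNAL,cv2.CHAIN_APPROX_NONE)
        cs=[q for q in cs if cv2.pointPolygonTest(q,(S*k+4,S*k+4),False)>=0]
        if not cs: print(n,name,'none'); continue
        M=cv2.moments(cs[0]); cu=np.array([M['m10'],M['m01']])/M['m00']; cu=(cu+.5)/k-.5+[u-S,v-S]
        print(n,name,cu.round(1),'area',M['m00']/k/k,ray(f,*cu,.0125).round(4))
```

```text
t 7.05 pos [ 0.6208 -0.0607  0.1991] yaw -52.3 zax [ 0.007 -0.002 -1.   ] w 3.0 ff 0.0 F [0.5 0.  0.9]
0.03 -171.5 -106.0 mid -138.75
0.05 -168.0 -111.0 mid -139.5
0.06 -163.0 -115.5 mid -139.25
0.07 -159.0 -120.0 mid -139.5
top red [268.8 243.4] area 113.5 [0.5713 0.1977]
top green none
top black [236.2 273.8] area 105.734375 [0.488  0.2876]
scene red [361.3 253.6] area 165.4453125 [0.5696 0.2021]
scene green [314.  246.8] area 333.3828125 [0.4592 0.1381]
scene black [360.7 229.8] area 120.28125 [0.4882 0.2915]
```

Run:
```python
from h import *
P=np.array([[.5123,-.0636],[.5419,-.0379],[.5824,-.0326],[.619,-.0515],[.6208,-.0533],[.6228,-.0555]])
s=least_squares(lambda q:np.hypot(*(P-q[:2]).T)-q[2],[.5677,-.0997,.066]); print('circle',s.x,s.fun)
s=least_squares(lambda q:np.hypot(*(P-q[:2]).T)-.066,[.5677,-.0997]); print('r=66',s.x,s.fun)
for n,est in (('top',(.5677,-.0997)),('scene',(.5677,-.0997))):
    f=grab_frame(n); g=cv2.cvtColor(f['pixels'],cv2.COLOR_BGR2GRAY).astype(np.float32)
    k=16;S=22
    for what,p,z in(('hub',est,.068),('tube',(.5293,-.1323),.06)):
        u0=proj(f,[*p,z]).round().astype(int)
        im=cv2.resize(g[u0[1]-S:u0[1]+S+1,u0[0]-S:u0[0]+S+1],None,fx=k,fy=k,interpolation=cv2.INTER_CUBIC)
        mid=im.shape[0]//2; row=im[mid]; v=im[mid,mid]
        th=(np.percentile(im,25 if what=='hub' else 90)+v)/2
        m=((im>th) if what=='hub' else (im<th)).astype(np.uint8); nn,l,st,ce=cv2.connectedComponentsWithStats(m)
        i=l[mid,mid]; cu=(ce[i]+.5)/k-.5+u0-S
        print(n,what,u0,'v',v,'th',th,cu.round(2),ray(f,*cu,z).round(4),'bbox px',st[i,2]/k,st[i,3]/k,'area',st[i,4]/k/k)
f=grab_frame('scene'); cv2.imwrite('pics/s4.png',cv2.resize(f['pixels'][245:345,215:325],(660,600),interpolation=cv2.INTER_CUBIC))
```

```text
circle [ 0.57056674 -0.10065912  0.06903775] [ 1.57884548e-05 -4.14572143e-05  4.24114121e-05 -2.76174487e-05
  3.93776290e-07  1.04810198e-05]
r=66 [ 0.57062065 -0.09673816] [ 0.00107783 -0.00052631 -0.00078914  0.00023483  0.00036897  0.00050767]
top hub [377 239] v 113.02069 th 79.32443 [377.43 238.7 ] [ 0.5676 -0.0998] bbox px 9.125 9.3125 area 65.0390625
top tube [390 253] v 16.975185 th 78.915794 [389.89 253.1 ] [ 0.5292 -0.1323] bbox px 11.875 11.375 area 105.53125
scene hub [270 286] v 183.02733 th 141.78262 [270.64 286.37] [ 0.5706 -0.0998] bbox px 11.0 7.25 area 62.16015625
scene tube [247 288] v 154.06332 th 190.10565 [255.97 290.54] [ 0.5511 -0.1257] bbox px 33.5625 43.375 area 1054.70703125
```

View pics/s4.png

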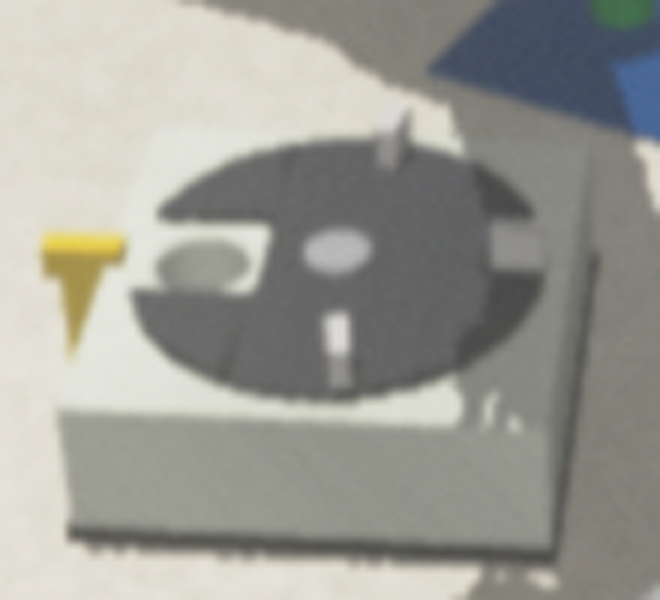

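Run:
```python
from h import *
state()
chain([[pose(.605,.03,.19,-22)],[pose(.59,.12,.17,9)],[pose(.572,.199,.10,40)],[pose(.572,.199,.014,40)]],pose(.6187,-.0603,.1965,-52.3))
```

```text
t 7.35 pos [ 0.618  -0.0588  0.1927] yaw -52.2 zax [-0.004  0.001 -1.   ] w 3.0 ff 0.0 F [-0.3 -0.4 -0.8]
call
dp [4.44, -7.98, 0.65] turn [0.0, 0.0, -30.3]
call
dp [7.78, -4.76, 2.0] turn [0.0, 0.0, -31.0]
call
dp [8.08, -0.54, 7.0] turn [0.0, 0.0, -31.0]
call
dp [0.0, 0.0, 8.6] turn [0.0, 0.0, 0.0]
```

>>> send_rows(dp=[[0.9,-1.6,0],[1.8,-3.2,0],[2.7,-4.8,0.2],[3.6,-6.4,0.3],[4.44,-7.98,0.4]], turn=[[0,0,-6],[0,0,-12],[0,0,-18],[0,0,-24],[0,0,-30.3]], gripper=5.5)

```text
clock: 7.85
tool_pos: [0.6043, 0.0319, 0.1889]
tool_rot: [0.827, 0.561, -0.001, -0.001]
force: [-0.3, -0.5, 0.1]
width: 0.586
finger_force: 0.0
```

>>> send_rows(dp=[[1.6,-1,0.4],[3.1,-1.9,0.8],[4.7,-2.9,1.2],[6.2,-3.8,1.6],[7.78,-4.76,2]], turn=[[0,0,-6.2],[0,0,-12.4],[0,0,-18.6],[0,0,-24.8],[0,0,-31]])

```text
clock: 8.35
tool_pos: [0.5892, 0.1214, 0.1689]
tool_rot: [0.647, 0.762, -0.001, -0.001]
force: [-0.1, -0.3, -0.6]
width: 0.593
finger_force: 0.0
```

>>> send_rows(dp=[[2,-0.1,1.5],[4.2,-0.3,3],[6.5,-0.4,4.5],[7.7,-0.5,6],[8.08,-0.54,7]], turn=[[0,0,-6.2],[0,0,-12.4],[0,0,-18.6],[0,0,-24.8],[0,0,-31]])

```text
clock: 8.85
tool_pos: [0.5698, 0.2022, 0.0977]
tool_rot: [0.419, 0.908, -0.001, -0.002]
force: [-0.6, 0.5, 0.8]
width: 0.589
finger_force: 0.0
```

>>> send_rows(dp=[[0,0,0],[0,0,0],[0,0,0],[0,0,0],[0,0,0]], turn=[[0,0,0],[0,0,0],[0,0,0],[0,0,0],[0,0,0]])

```text
clock: 9.35
tool_pos: [0.5725, 0.1994, 0.1011]
tool_rot: [0.423, 0.906, 0.0, 0.0]
force: [0.2, -0.0, 0.5]
width: 0.593
finger_force: 0.0
```

Run:
```python
from h import *
state()
f=grab_frame('scene'); cv2.imwrite('pics/s5.png',cv2.resize(f['pixels'][170:280,290:420],(709,600),interpolation=cv2.INTER_CUBIC))
chain([[pose(.572,.199,.014,40)]])
```

```text
t 9.35 pos [0.5725 0.1994 0.1011] yaw 40.0 zax [ 0.001  0.    -1.   ] w 5.51 ff 0.0 F [ 0.2 -0.   0.5]
call
dp [-0.01, -0.08, 8.71] turn [0.0, 0.0, 0.0]
```

View pics/s5.png

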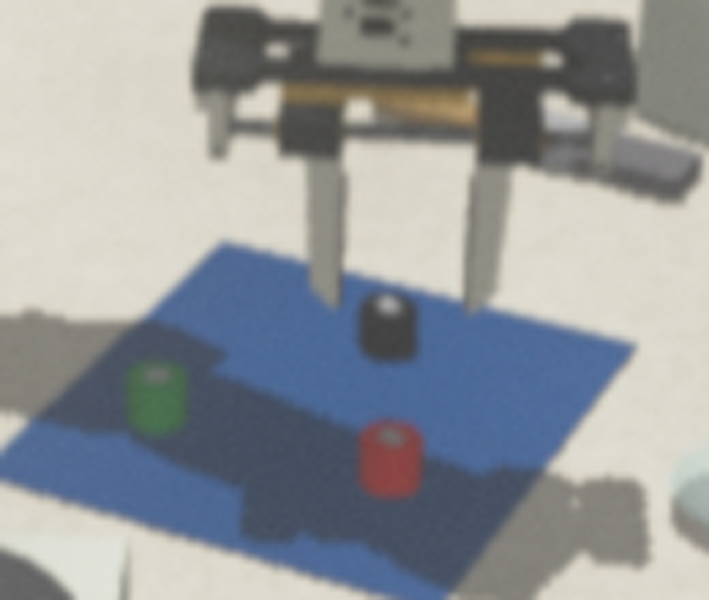

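>>> send_rows(dp=[[0,0,2],[0,0,4.5],[0,0,7],[0,0,8.5],[0,0,8.6]], turn=[[0,0,0],[0,0,0],[0,0,0],[0,0,0],[0,0,0]])

```text
clock: 9.9
tool_pos: [0.5708, 0.1993, 0.0128]
tool_rot: [0.422, 0.906, -0.001, -0.001]
force: [0.1, 0.2, -0.3]
width: 0.594
finger_force: 0.0
```

>>> send_rows(dp=[[0,0,0],[0,0,0],[0,0,0],[0,0,0],[0,0,0]], turn=[[0,0,0],[0,0,0],[0,0,0],[0,0,0],[0,0,0]], gripper=2.6, force=4)

```text
clock: 10.4
tool_pos: [0.5727, 0.1999, 0.0156]
tool_rot: [0.422, 0.907, 0.001, 0.001]
force: [-1.2, 0.2, 4.5]
width: 0.32
finger_force: 4.0
```

>>> send_rows(dp=[[0,0,0],[0,0,0],[0,0,0],[0,0,0],[0,0,0]], turn=[[0,0,0],[0,0,0],[0,0,0],[0,0,0],[0,0,0]])

```text
clock: 10.9
tool_pos: [0.5728, 0.2, 0.0156]
tool_rot: [0.422, 0.907, 0.001, 0.0]
force: [-1.2, -0.3, 6.2]
width: 0.318
finger_force: 4.0
```

Run:
```python
from h import *
state()
```

```text
t 10.9 pos [0.5728 0.2    0.0156] yaw 40.1 zax [ 0.001  0.001 -1.   ] w 2.96 ff 4.0 F [-1.2 -0.3  6.2]
```

>>> send_rows(dp=[[0,0,0],[0,0,0],[0,0,0],[0,0,0],[0,0,0]], turn=[[0,0,0],[0,0,0],[0,0,0],[0,0,3],[0,0,9]], gripper=5.5)

```text
clock: 11.4
tool_pos: [0.572, 0.1996, 0.0143]
tool_rot: [0.494, 0.87, -0.0, -0.0]
force: [-0.7, -0.7, 0.0]
width: 0.591
finger_force: 0.0
```

>>> send_rows(dp=[[0,0,0],[0,0,0],[0,0,0],[0,0,0],[0,0,0]], turn=[[0,0,8],[0,0,16],[0,0,24],[0,0,32],[0,0,40]])

```text
clock: 11.9
tool_pos: [0.5719, 0.1998, 0.0143]
tool_rot: [0.762, 0.648, -0.0, -0.0]
force: [-0.6, 0.2, 0.1]
width: 0.592
finger_force: 0.0
```

>>> send_rows(dp=[[0,0,0],[0,0,0],[0,0,0],[0,0,0],[0,0,0]], turn=[[0,0,8],[0,0,16],[0,0,24],[0,0,32],[0,0,40]])

```text
clock: 12.4
tool_pos: [0.5719, 0.2, 0.0143]
tool_rot: [0.937, 0.348, -0.0, -0.0]
force: [0.3, -0.1, -0.3]
width: 0.591
finger_force: 0.0
```

>>> send_rows(dp=[[0,0,0],[0,0,0],[0,0,0],[0,0,0],[0,0,0]], turn=[[0,0,0],[0,0,0],[0,0,0],[0,0,0],[0,0,0]])

```text
clock: 12.9
tool_pos: [0.5723, 0.1997, 0.0147]
tool_rot: [0.936, 0.351, 0.0, -0.0]
force: [-0.5, -0.8, 0.4]
width: 0.593
finger_force: 0.0
```

Run:
```python
from h import *
state()
```

```text
t 12.9 pos [0.5723 0.1997 0.0147] yaw -48.9 zax [ 0.  0. -1.] w 5.51 ff 0.0 F [-0.5 -0.8  0.4]
```

Now grip, lift, and carry toward the tube.

>>> send_rows(dp=[[0,0,0],[0,0,0],[0,0,0],[0,0,0],[0,0,0]], turn=[[0,0,0],[0,0,0],[0,0,0],[0,0,0],[0,0,0]], gripper=2.6, force=12)

```text
clock: 13.4
tool_pos: [0.5722, 0.1997, 0.0146]
tool_rot: [0.936, 0.351, -0.0, 0.0]
force: [0.2, 0.5, 0.3]
width: 0.317
finger_force: 12.0
```

>>> send_rows(dp=[[0,0,0],[0,0,0],[0,0,-1],[0,0,-2.5],[0,0,-4]], turn=[[0,0,0],[0,0,0],[0,0,0],[0,0,0],[0,0,0]])

```text
clock: 13.9
tool_pos: [0.5724, 0.1997, 0.0562]
tool_rot: [0.937, 0.351, 0.0, 0.0]
force: [-0.4, 0.0, 1.0]
width: 0.317
finger_force: 12.0
```

>>> send_rows(dp=[[0,0,-2],[0,0,-4],[0,0,-6],[0,0,-8],[0,0,-8.5]], turn=[[0,0,0],[0,0,0],[0,0,0],[0,0,0],[0,0,0]])

```text
clock: 14.4
tool_pos: [0.574, 0.1996, 0.1434]
tool_rot: [0.937, 0.351, 0.003, 0.0]
force: [0.5, 0.0, -0.7]
width: 0.317
finger_force: 12.0
```

Run:
```python
from h import *
state()
chain([[pose(.56,.09,.14,-49.3)],[pose(.545,-.03,.14,-49.3)],[pose(.5323,-.1331,.14,-49.3)],[pose(.5323,-.1331,.09,-49.3)]])
```

```text
t 14.4 pos [0.574  0.1996 0.1434] yaw -49.0 zax [ 0.006  0.002 -1.   ] w 2.95 ff 12.0 F [ 0.5  0.  -0.7]
call
dp [-8.26, 7.35, 0.32] turn [0.2, -0.3, 0.3]
call
dp [-8.96, 8.12, 0.0] turn [0.0, 0.0, 0.0]
call
dp [-7.69, 6.99, 0.0] turn [0.0, 0.0, 0.0]
call
dp [0.0, 0.0, 5.0] turn [0.0, 0.0, 0.0]
```

>>> send_rows(dp=[[-1,0.9,0],[-2.7,2.5,0],[-4.5,4.1,0],[-6.3,5.8,0],[-8.12,7.48,0]], turn=[[0,0,0],[0,0,0],[0,0,0],[0,0,0],[0,0,0.3]])

```text
clock: 14.9
tool_pos: [0.5587, 0.0879, 0.1387]
tool_rot: [0.938, 0.348, -0.001, 0.0]
force: [-0.7, -1.4, -0.2]
width: 0.317
finger_force: 12.0
```

>>> send_rows(dp=[[-1.8,1.6,0],[-3.6,3.2,0],[-5.4,4.9,0],[-7.2,6.5,0],[-8.96,8.12,0]], turn=[[0,0,0],[0,0,0],[0,0,0],[0,0,0],[0,0,0]])

```text
clock: 15.4
tool_pos: [0.5435, -0.0319, 0.1388]
tool_rot: [0.938, 0.348, -0.001, -0.0]
force: [-0.3, -1.0, -0.7]
width: 0.318
finger_force: 12.0
```

>>> send_rows(dp=[[-1.9,1.7,0],[-3.8,3.5,0],[-5.7,5.2,0],[-7,6.4,0],[-7.69,6.99,0]], turn=[[0,0,0],[0,0,0],[0,0,0],[0,0,0],[0,0,0]])

```text
clock: 15.9
tool_pos: [0.5307, -0.136, 0.1392]
tool_rot: [0.938, 0.346, -0.001, 0.0]
force: [0.1, -0.4, -0.1]
width: 0.315
finger_force: 12.0
```

>>> send_rows(dp=[[0,0,1],[0,0,2.5],[0,0,4],[0,0,4.7],[0,0,4.7]], turn=[[0,0,0],[0,0,0],[0,0,0],[0,0,0],[0,0,0]])

```text
clock: 16.4
tool_pos: [0.5317, -0.1316, 0.091]
tool_rot: [0.937, 0.349, -0.001, -0.001]
force: [0.1, 1.3, -0.9]
width: 0.318
finger_force: 12.0
```

Run:
```python
from h import *
state()
f=grab_frame('scene'); cv2.imwrite('pics/s6.png',cv2.resize(f['pixels'][245:325,215:315],(750,600),interpolation=cv2.INTER_CUBIC))
m=masks(f)['red'].copy(); w=np.zeros_like(m); w[240:330,215:315]=1; print(blobs(m&w,10))
t=now()[0]; 
for z in (.06,.065): print('proj of tool at z',z,proj(f,[t[0],t[1],z]))
for z in (0,-.014,.011): print('mount/bottom/top',proj(f,t+[0,0,z]))
chain([[pose(.5323,-.1331,.068,-49.3)]])
```

```text
t 16.4 pos [ 0.5317 -0.1316  0.091 ] yaw -49.2 zax [-0.003  0.001 -1.   ] w 2.95 ff 12.0 F [ 0.1  1.3 -0.9]
[]
proj of tool at z 0.06 [248.31463724 288.1087388 ]
proj of tool at z 0.065 [248.12638292 286.29171146]
mount/bottom/top [247.0947623  276.33452747]
mount/bottom/top [247.63364597 281.53582316]
mount/bottom/top [246.6660787  272.19688101]
call
dp [-0.05, 0.07, 2.4] turn [-0.1, 0.0, 0.1]
```

View pics/s6.png

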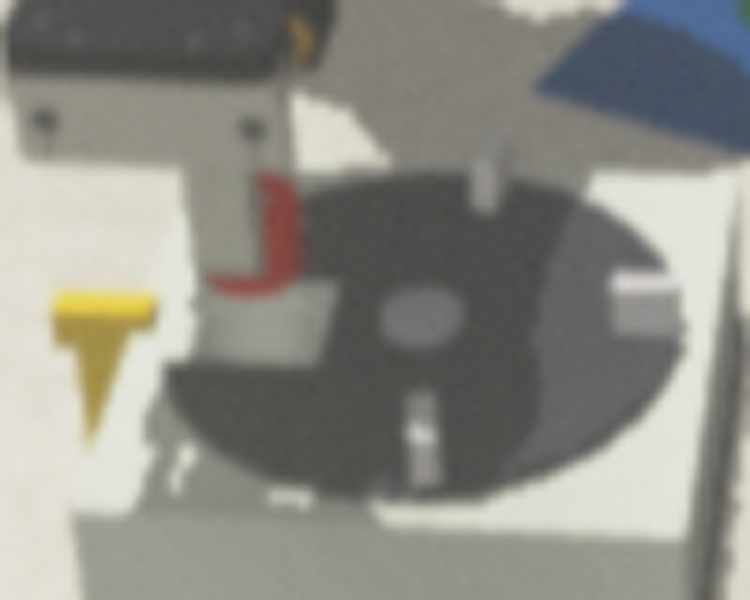

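>>> send_rows(dp=[[0,0,0],[0,0,0],[0,0,0.4],[0,0,0.8],[0,0,1.2]], turn=[[0,0,0],[0,0,0],[0,0,0],[0,0,0],[0,0,0]])

```text
clock: 16.95
tool_pos: [0.5326, -0.1331, 0.0804]
tool_rot: [0.937, 0.348, 0.0, -0.0]
force: [0.0, 0.2, -0.7]
width: 0.317
finger_force: 12.0
```

>>> send_rows(dp=[[0,0,0.3],[0,0,0.6],[0,0,0.9],[0,0,1.2],[0,0,1.2]], turn=[[0,0,0],[0,0,0],[0,0,0],[0,0,0],[0,0,0]])

```text
clock: 17.45
tool_pos: [0.5323, -0.133, 0.0682]
tool_rot: [0.937, 0.348, -0.0, -0.0]
force: [0.1, -0.4, -0.1]
width: 0.317
finger_force: 12.0
```

Run:
```python
from h import *
state(); rel(now(),pose(.5323,-.1331,.068,-49.3))
```

```text
t 17.45 pos [ 0.5323 -0.133   0.0682] yaw -49.2 zax [-0.001  0.    -1.   ] w 2.95 ff 12.0 F [ 0.1 -0.4 -0.1]
dp [-0.01, 0.0, 0.02] turn [-0.0, 0.0, 0.1]
```

>>> send_rows(dp=[[0,0,0],[0,0,0],[0,0,0],[0,0,0],[0,0,0]], turn=[[0,0,0],[0,0,0],[0,0,0],[0,0,0],[0,0,0]], gripper=5.5)

```text
clock: 17.95
tool_pos: [0.5326, -0.1331, 0.0688]
tool_rot: [0.937, 0.348, 0.0, 0.0]
force: [0.5, 0.3, -0.1]
width: 0.589
finger_force: 0.0
```

>>> send_rows(dp=[[0,0,-1],[0,0,-3],[0,0,-5],[0,0,-7],[0,0,-8]], turn=[[0,0,0],[0,0,0],[0,0,0],[0,0,0],[0,0,0]])

```text
clock: 18.45
tool_pos: [0.5334, -0.1338, 0.151]
tool_rot: [0.937, 0.348, 0.001, 0.001]
force: [-0.4, 0.3, 0.3]
width: 0.592
finger_force: 0.0
```

Run:
```python
from h import *
state()
B=(.489,.289)
chain([[pose(.535,-.02,.15,-20)],[pose(.53,.1,.15,10)],[pose(.50,.21,.15,40)],[pose(*B,.12,40)],[pose(*B,.015,40)]],pose(.5323,-.1331,.148,-49.3))
```

```text
t 18.45 pos [ 0.5334 -0.1338  0.151 ] yaw -49.3 zax [ 0.003 -0.001 -1.   ] w 5.51 ff 0.0 F [-0.4  0.3  0.3]
call
dp [7.58, -8.4, -0.2] turn [0.0, 0.0, -29.3]
call
dp [11.11, -4.57, 0.0] turn [0.0, 0.0, -30.0]
call
dp [11.35, -1.04, 0.0] turn [0.0, 0.0, -30.0]
call
dp [6.76, 4.24, 3.0] turn [0.0, 0.0, 0.0]
call
dp [0.0, 0.0, 10.5] turn [0.0, 0.0, 0.0]
```

>>> send_rows(dp=[[1.5,-1.7,0],[3,-3.4,0],[4.6,-5,0],[6.1,-6.7,0],[7.58,-8.4,-0.2]], turn=[[0,0,-5.9],[0,0,-11.7],[0,0,-17.6],[0,0,-23.4],[0,0,-29.3]])

```text
clock: 18.95
tool_pos: [0.5348, -0.019, 0.1506]
tool_rot: [0.818, 0.576, -0.0, -0.0]
force: [0.3, -0.1, -1.0]
width: 0.587
finger_force: 0.0
```

>>> send_rows(dp=[[2.2,-0.9,0],[4.4,-1.8,0],[6.7,-2.7,0],[8.9,-3.7,0],[11.11,-4.57,0]], turn=[[0,0,-6],[0,0,-12],[0,0,-18],[0,0,-24],[0,0,-30]])

```text
clock: 19.45
tool_pos: [0.5297, 0.101, 0.1507]
tool_rot: [0.641, 0.768, -0.0, -0.0]
force: [0.2, -1.0, -0.1]
width: 0.594
finger_force: 0.0
```

>>> send_rows(dp=[[2.3,-0.2,0],[4.5,-0.4,0],[6.8,-0.6,0],[9.1,-0.8,0],[11.35,-1.04,0]], turn=[[0,0,-6],[0,0,-12],[0,0,-18],[0,0,-24],[0,0,-30]])

```text
clock: 19.95
tool_pos: [0.4996, 0.2107, 0.1507]
tool_rot: [0.42, 0.907, -0.0, 0.0]
force: [0.8, -0.2, 0.0]
width: 0.591
finger_force: 0.0
```

>>> send_rows(dp=[[1.7,1.1,0.6],[3.4,2.1,1.2],[5.1,3.2,1.8],[6.3,3.9,2.5],[6.76,4.24,3]], turn=[[0,0,0],[0,0,0],[0,0,0],[0,0,0],[0,0,0]])

```text
clock: 20.45
tool_pos: [0.4881, 0.2905, 0.1199]
tool_rot: [0.421, 0.907, -0.0, -0.001]
force: [0.0, 0.2, -0.3]
width: 0.594
finger_force: 0.0
```

Run:
```python
from h import *
state()
f=grab_frame('top'); a=cv2.resize(f['pixels'][200:290,330:430],(400,360),interpolation=cv2.INTER_CUBIC)
g=grab_frame('scene'); b=cv2.resize(g['pixels'][200:290,300:400],(400,360),interpolation=cv2.INTER_CUBIC)
cv2.imwrite('pics/c7.png',np.hstack([cv2.convertScaleAbs(a,alpha=1.8),b]))
rel(now(),pose(.489,.289,.015,40))
```

```text
t 20.45 pos [0.4881 0.2905 0.1199] yaw 40.2 zax [-0.001  0.    -1.   ] w 5.52 ff 0.0 F [ 0.   0.2 -0.3]
dp [-0.06, 0.06, 10.47] turn [-0.1, -0.0, 0.1]
```

View pics/c7.png

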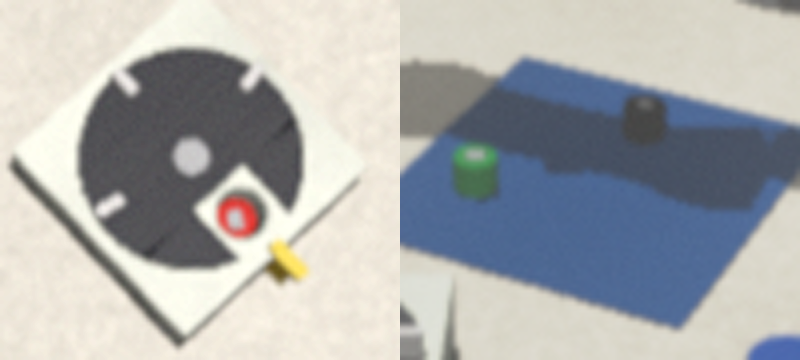

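>>> send_rows(dp=[[0,0,0.5],[0,0,3.5],[0,0,7],[0,0,9.8],[0,0,10.4]], turn=[[0,0,0],[0,0,0],[0,0,0],[0,0,0],[0,0,0]])

```text
clock: 21.05
tool_pos: [0.4875, 0.2865, 0.014]
tool_rot: [0.423, 0.906, -0.003, -0.001]
force: [0.1, -1.3, -0.2]
width: 0.596
finger_force: 0.0
```

>>> send_rows(dp=[[0,0,0],[0,0,0],[0,0,0],[0,0,0],[0,0,0]], turn=[[0,0,0],[0,0,0],[0,0,0],[0,0,0],[0,0,0]], gripper=2.6, force=4)

```text
clock: 21.55
tool_pos: [0.49, 0.2894, 0.018]
tool_rot: [0.422, 0.906, 0.001, 0.001]
force: [-0.6, -0.5, 5.3]
width: 0.318
finger_force: 4.0
```

>>> send_rows(dp=[[0,0,0],[0,0,0],[0,0,0],[0,0,0],[0,0,0]], turn=[[0,0,0],[0,0,0],[0,0,0],[0,0,0],[0,0,0]])

```text
clock: 22.05
tool_pos: [0.49, 0.2894, 0.018]
tool_rot: [0.422, 0.907, 0.001, 0.001]
force: [-1.2, 0.4, 7.1]
width: 0.315
finger_force: 4.0
```

>>> send_rows(dp=[[0,0,0],[0,0,0],[0,0,0],[0,0,0],[0,0,0]], turn=[[0,0,0],[0,0,0],[0,0,0],[0,0,3],[0,0,9]], gripper=5.5)

```text
clock: 22.55
tool_pos: [0.4888, 0.2888, 0.0164]
tool_rot: [0.494, 0.87, -0.0, -0.0]
force: [-0.2, 0.9, 0.0]
width: 0.589
finger_force: 0.0
```

Run:
```python
from h import *
state()
```

```text
t 22.55 pos [0.4888 0.2888 0.0164] yaw 30.9 zax [-0.001 -0.    -1.   ] w 5.47 ff 0.0 F [-0.2  0.9  0. ]
```

>>> send_rows(dp=[[0,0,0],[0,0,0],[0,0,0.05],[0,0,0.1],[0,0,0.15]], turn=[[0,0,8],[0,0,16],[0,0,24],[0,0,32],[0,0,40]])

```text
clock: 23.05
tool_pos: [0.4887, 0.289, 0.0148]
tool_rot: [0.762, 0.648, -0.0, -0.0]
force: [-1.1, 0.5, -0.1]
width: 0.594
finger_force: 0.0
```

>>> send_rows(dp=[[0,0,0],[0,0,0],[0,0,0],[0,0,0],[0,0,0]], turn=[[0,0,8],[0,0,16],[0,0,24],[0,0,32],[0,0,40]])

```text
clock: 23.55
tool_pos: [0.4887, 0.2892, 0.0148]
tool_rot: [0.937, 0.348, -0.0, -0.0]
force: [0.3, -1.1, -0.2]
width: 0.595
finger_force: 0.0
```

>>> send_rows(dp=[[0,0,0],[0,0,0],[0,0,0],[0,0,0],[0,0,0]], turn=[[0,0,0],[0,0,0],[0,0,0],[0,0,0],[0,0,0]])

```text
clock: 24.05
tool_pos: [0.4891, 0.289, 0.0152]
tool_rot: [0.936, 0.351, 0.0, -0.0]
force: [0.8, -0.1, -0.7]
width: 0.592
finger_force: 0.0
```

>>> send_rows(dp=[[0,0,0],[0,0,0],[0,0,0],[0,0,0],[0,0,0]], turn=[[0,0,0],[0,0,0],[0,0,0],[0,0,0],[0,0,0]], gripper=2.6, force=12)

```text
clock: 24.55
tool_pos: [0.489, 0.2889, 0.0152]
tool_rot: [0.937, 0.351, -0.0, 0.0]
force: [0.8, 0.3, 0.4]
width: 0.318
finger_force: 12.0
```

>>> send_rows(dp=[[0,0,0],[0,0,0],[0,0,-1],[0,0,-2.5],[0,0,-4]], turn=[[0,0,0],[0,0,0],[0,0,0],[0,0,0],[0,0,0]])

```text
clock: 25.05
tool_pos: [0.4893, 0.289, 0.0567]
tool_rot: [0.937, 0.351, 0.0, 0.0]
force: [0.0, -0.4, -0.2]
width: 0.319
finger_force: 12.0
```

>>> send_rows(dp=[[0,0,-2],[0,0,-4],[0,0,-6],[0,0,-8],[0,0,-8.5]], turn=[[0,0,0],[0,0,0],[0,0,0],[0,0,0],[0,0,0]])

```text
clock: 25.55
tool_pos: [0.4907, 0.2892, 0.1437]
tool_rot: [0.937, 0.351, 0.003, -0.0]
force: [1.0, -0.2, -0.4]
width: 0.317
finger_force: 12.0
```

>>> send_rows(dp=[[0,0,0],[0,0,0],[0,0,0],[0,0,0],[0,0,0]], turn=[[0,0,0],[0,0,0],[0,0,0],[0,0,0],[0,0,0]])

```text
clock: 26.05
tool_pos: [0.4888, 0.2888, 0.1396]
tool_rot: [0.937, 0.351, -0.001, 0.0]
force: [-0.0, 0.7, 0.6]
width: 0.315
finger_force: 12.0
```

Run:
```python
from h import *
state()
chain([[pose(.50,.18,.14,-49.3)],[pose(.525,.06,.14,-49.3)],[pose(.53,-.05,.14,-49.3)],[pose(.5323,-.1331,.14,-49.3)],[pose(.5323,-.1331,.092,-49.3)]])
```

```text
t 26.05 pos [0.4888 0.2888 0.1396] yaw -49.0 zax [-0.001 -0.001 -1.   ] w 2.93 ff 12.0 F [-0.   0.7  0.6]
call
dp [-6.3, 8.94, -0.04] turn [-0.0, 0.1, 0.3]
call
dp [-5.93, 10.73, 0.0] turn [0.0, 0.0, 0.0]
call
dp [-6.79, 8.67, 0.0] turn [0.0, 0.0, 0.0]
call
dp [-5.24, 6.45, 0.0] turn [0.0, 0.0, 0.0]
call
dp [0.0, 0.0, 4.8] turn [0.0, 0.0, 0.0]
```

>>> send_rows(dp=[[-0.8,1.1,0],[-2.1,3,0],[-3.5,5,0],[-4.9,7,0],[-6.3,8.94,0]], turn=[[0,0,0],[0,0,0],[0,0,0],[0,0,0],[0,0,0.3]])

```text
clock: 26.55
tool_pos: [0.5002, 0.1778, 0.1402]
tool_rot: [0.938, 0.348, -0.0, 0.0]
force: [-0.4, 0.5, -0.3]
width: 0.314
finger_force: 12.0
```

>>> send_rows(dp=[[-1.2,2.1,0],[-2.4,4.3,0],[-3.6,6.4,0],[-4.7,8.6,0],[-5.93,10.73,0]], turn=[[0,0,0],[0,0,0],[0,0,0],[0,0,0],[0,0,0]])

```text
clock: 27.05
tool_pos: [0.5253, 0.0579, 0.1402]
tool_rot: [0.938, 0.348, -0.0, 0.0]
force: [0.1, -0.4, -0.1]
width: 0.315
finger_force: 12.0
```

>>> send_rows(dp=[[-1.4,1.7,0],[-2.7,3.5,0],[-4.1,5.2,0],[-5.4,6.9,0],[-6.79,8.67,0]], turn=[[0,0,0],[0,0,0],[0,0,0],[0,0,0],[0,0,0]])

```text
clock: 27.55
tool_pos: [0.5299, -0.0518, 0.1402]
tool_rot: [0.938, 0.348, -0.0, 0.0]
force: [0.2, -0.2, 0.2]
width: 0.319
finger_force: 12.0
```

>>> send_rows(dp=[[-1.4,1.7,0],[-2.7,3.4,0],[-4,4.9,0],[-4.9,6,0],[-5.24,6.45,0]], turn=[[0,0,0],[0,0,0],[0,0,0],[0,0,0],[0,0,0]])

```text
clock: 28.05
tool_pos: [0.5322, -0.1355, 0.1404]
tool_rot: [0.938, 0.347, -0.0, 0.001]
force: [-0.1, -0.1, -0.5]
width: 0.321
finger_force: 12.0
```

>>> send_rows(dp=[[0,0,0.5],[0,0,2],[0,0,3.8],[0,0,4.7],[0,0,4.7]], turn=[[0,0,0],[0,0,0],[0,0,0],[0,0,0],[0,0,0]])

```text
clock: 28.55
tool_pos: [0.5321, -0.1313, 0.0916]
tool_rot: [0.937, 0.349, -0.001, -0.001]
force: [0.9, -0.0, 0.0]
width: 0.316
finger_force: 12.0
```

>>> send_rows(dp=[[0,0,0],[0,0,0],[0,0,0],[0,0,0],[0,0,0]], turn=[[0,0,0],[0,0,0],[0,0,0],[0,0,0],[0,0,0]])

```text
clock: 29.05
tool_pos: [0.5331, -0.1329, 0.0935]
tool_rot: [0.937, 0.348, 0.0, 0.0]
force: [0.7, 0.7, 0.4]
width: 0.317
finger_force: 12.0
```

Run:
```python
from h import *
state(); rel(now(),pose(.5323,-.1331,.068,-49.3))
```

```text
t 29.05 pos [ 0.5331 -0.1329  0.0935] yaw -49.2 zax [ 0.001 -0.    -1.   ] w 2.95 ff 12.0 F [0.7 0.7 0.4]
dp [-0.07, -0.04, 2.55] turn [0.0, -0.0, 0.1]
```

>>> send_rows(dp=[[0,0,0.3],[0,0,0.6],[-0.03,0,0.9],[-0.05,-0.02,1.2],[-0.05,-0.02,1.3]], turn=[[0,0,0],[0,0,0],[0,0,0],[0,0,0],[0,0,0]])

```text
clock: 29.55
tool_pos: [0.5321, -0.133, 0.0796]
tool_rot: [0.937, 0.348, -0.0, -0.0]
force: [-0.2, 0.7, -0.6]
width: 0.315
finger_force: 12.0
```

>>> send_rows(dp=[[0,0,0.3],[0,0,0.6],[0,0,0.9],[0,0,1.2],[0,0,1.2]], turn=[[0,0,0],[0,0,0],[0,0,0],[0,0,0],[0,0,0]])

```text
clock: 30.05
tool_pos: [0.5321, -0.1329, 0.0677]
tool_rot: [0.937, 0.348, -0.0, -0.0]
force: [-0.2, -0.7, -0.4]
width: 0.32
finger_force: 12.0
```

Run:
```python
from h import *
state(); rel(now(),pose(.5323,-.1331,.068,-49.3))
```

```text
t 30.05 pos [ 0.5321 -0.1329  0.0677] yaw -49.2 zax [-0.001  0.    -1.   ] w 2.98 ff 12.0 F [-0.2 -0.7 -0.4]
dp [-0.0, 0.03, -0.03] turn [-0.0, 0.0, 0.1]
```

Free of contact; release, rise, and move away for a look.

>>> send_rows(dp=[[0,0,0],[0,0,0],[0,0,0],[0,0,0],[0,0,0]], turn=[[0,0,0],[0,0,0],[0,0,0],[0,0,0],[0,0,0]], gripper=5.5)

```text
clock: 30.55
tool_pos: [0.5325, -0.1331, 0.0683]
tool_rot: [0.937, 0.348, 0.0, 0.0]
force: [0.3, 0.4, 0.7]
width: 0.593
finger_force: 0.0
```

>>> send_rows(dp=[[0,0,-1],[0,0,-3],[0,0,-5],[0,0,-7],[0,0,-9]], turn=[[0,0,0],[0,0,0],[0,0,0],[0,0,0],[0,0,0]])

```text
clock: 31.05
tool_pos: [0.5323, -0.1332, 0.1597]
tool_rot: [0.937, 0.348, 0.0, 0.0]
force: [0.4, 0.3, -0.0]
width: 0.591
finger_force: 0.0
```

>>> send_rows(dp=[[1.5,-1.7,0],[3,-3.4,0],[4.6,-5,0],[6.1,-6.7,0],[7.6,-8.4,0]], turn=[[0,0,0],[0,0,0],[0,0,0],[0,0,0],[0,0,0]])

```text
clock: 31.55
tool_pos: [0.5352, -0.019, 0.1589]
tool_rot: [0.937, 0.348, 0.0, 0.0]
force: [0.1, 0.4, -0.6]
width: 0.594
finger_force: 0.0
```

>>> send_rows(dp=[[1.5,-1.7,0],[3,-3.4,0],[4.6,-5,0],[6.1,-6.7,0],[7.6,-8.4,0]], turn=[[0,0,0],[0,0,0],[0,0,0],[0,0,0],[0,0,0]])

```text
clock: 32.05
tool_pos: [0.5379, 0.0943, 0.1589]
tool_rot: [0.937, 0.348, 0.0, 0.0]
force: [0.2, 0.0, -0.2]
width: 0.591
finger_force: 0.0
```

>>> send_rows(dp=[[0,0,0],[0,0,0],[0,0,0],[0,0,0],[0,0,0]], turn=[[0,0,0],[0,0,0],[0,0,0],[0,0,0],[0,0,0]])

```text
clock: 32.55
tool_pos: [0.5379, 0.0923, 0.1584]
tool_rot: [0.938, 0.347, 0.0, 0.0]
force: [-0.0, 0.1, 0.1]
width: 0.59
finger_force: 0.0
```

Run:
```python
from h import *
state()
f=grab_frame('top'); a=cv2.resize(f['pixels'][215:285,350:420],(400,400),interpolation=cv2.INTER_CUBIC)
g=grab_frame('scene'); b=cv2.resize(g['pixels'][245:325,215:315],(400,320),interpolation=cv2.INTER_CUBIC)
b=cv2.copyMakeBorder(b,0,80,0,0,cv2.BORDER_CONSTANT)
cv2.imwrite('pics/e8.png',np.hstack([cv2.convertScaleAbs(a,alpha=1.8),b]))
gg=cv2.cvtColor(f['pixels'],cv2.COLOR_BGR2GRAY).astype(np.float32)
c=np.array([.5677,-.0997]); A=np.arange(-190,-90,.5)
for r in(.030,.050,.070):
    p=np.array([bil(gg,*proj(f,[c[0]+r*np.cos(np.radians(x)),c[1]+r*np.sin(np.radians(x)),.065])) for x in A])
    q=A[p>80]; print(r,'mid',(q.min()+q.max())/2)
```

```text
t 32.55 pos [0.5379 0.0923 0.1584] yaw -49.4 zax [ 0. -0. -1.] w 5.49 ff 0.0 F [-0.   0.1  0.1]
0.03 mid -139.0
0.05 mid -139.5
0.07 mid -139.5
```

View pics/e8.png

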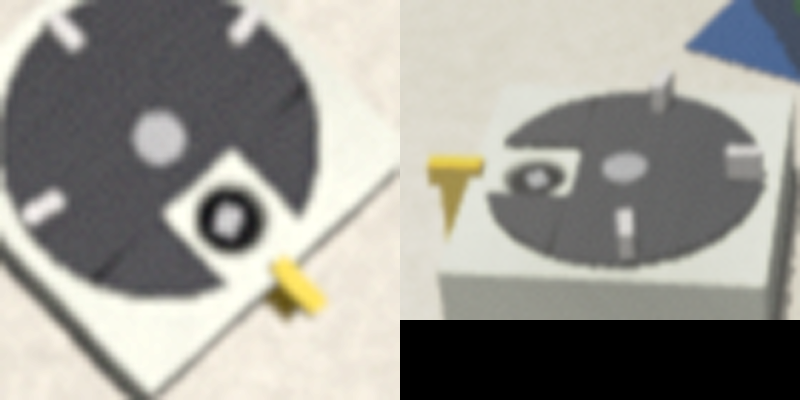

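The black mount sits level in the tube just below the mouth, polished face up (left panel, 230,218), and the cover is still at the mark (-139.5°). I'm handing in.

```bash
python3 -c "
from rig import job_done
print(job_done())"
```

```text
the job is handed in; nothing more can be done
None
```

The job is handed in at about 33 s: the cover's notch faces the yellow mark, and the red mount then the black are in the tube with their polished faces up, as far as the last camera check shows; no verdict came back.

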